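# Swing the funnel over the porcelain cup and clamp it again

### The job

Slacken the clamp lever on top of the funnel stand just enough to free the arm, between an eighth and a quarter of a turn anticlockwise and no further, then swing the funnel arm round by its black handle until the funnel's spout is centred over the deep porcelain cup (not the shallow dish or the lidded jar). Swing the lever clockwise back to fully tight, with the funnel still over the cup, and let go. Do not force the arm round while it is clamped, and leave the cup, dish and jar standing where they are.

Things in the scene. Friction and masses are not known exactly. Their poses are not given: they have to be found in the camera images.
- stand: fixed swivel funnel stand: grey round foot 170 mm across, 18 mm high, steel post in its middle up to 185 mm. Origin: centre of the foot's underside, on the post's vertical axis, about which both the clamp lever and the funnel arm turn. The three vessels stand round it, about 165 mm from the axis.
- clamp (a joint): turn of the clamp lever about the post's vertical axis, rad: 0 = fully tight (hard stop), grows anticlockwise seen from above; stays where it is left; starts 0 to 0.08. Works a coarse screw bearing on the arm's collar: the grip fades as it turns, arm free from about 0.5; past 1.65 is too far (end of travel 2.2). At its knob 3 to 10 N slackens, 5 to 12 N tightens.
- lever_knob (a point): on the lever's upright black round knob (16 mm diameter, 159 to 209 mm above the bench), 75 mm out from the post's axis: point on the knob's axis 18 mm below its top, 191 mm above the bench when tight; rises 4 mm per rad of turn. The steel lever bar lies below it, top at 165 mm. The lever is on the side of the post away from the vessels, clear of the arm's sweep.
- handle (a point): on the funnel arm's upright black round handle (16 mm diameter, 131 to 195 mm above the bench), 95 mm out from the post's axis: point on the handle's axis 20 mm below its top. The arm (steel bar, top at 131 mm) turns level about the post's axis; freed, about 1 N at the handle moves it and it stays where left. It clears all vessels and starts clockwise of them all.
- spout (a point): middle of the spout's lower end, of the white plastic funnel (80 mm across at the top, rim at 165 mm) in the arm's end ring; 165 mm out from the post's axis in the same direction as the handle, 95 mm above the bench, above all the vessels.
- cup: loose deep white porcelain cup, 72 mm across and 75 mm high, open: the vessel to be served. Origin: centre of its underside; stands 157 to 173 mm from the post's axis.
- dish: loose shallow white porcelain dish, 76 mm across, 26 mm high, a bystander. Origin: centre of its underside.
- jar: loose glass jar with a white lid, 48 mm across, 65 mm high, a bystander. Origin: centre of its underside.

How it is judged:
By the outcome, as a careful person would: the job done as asked, in the order asked, and still so for the second after the job is handed in, with the robot touching nothing.
It also fails if it takes over 64 s, if anything falls off the work surface, if the arm or the gripper's body presses on something with over 40 N, if the wrist force passes 120 N, or if a joint passes its speed limit or range.

### The arm

A 6-joint arm with a two-finger parallel gripper is mounted at the origin on the work surface. World frame = base frame: x ahead of the robot, y to its left, z up, the work surface at z = 0. Lengths are in m, angles in degrees, forces in N, time in s.
With the tool pointing down it reaches from about 0.325 to 0.775 m from the base axis. Payload 5.5 kg.
Tool frame: the origin (TCP) lies at the centre of the arm's flange, where the gripper is bolted on; the fingertips stand 182 mm ahead of it and the grasp point (between the pads) lies 163 mm ahead of it; z points along the fingers, y is the line along which they close (so a half turn about z gives the same grasp; the last joint's range is limited). The gripper opens to 88 mm and grips with 3 to 60 N. Pads are 20 mm wide; open, the fingers measure 115 mm over their backs; the gripper's body (75 mm by 178 mm) begins 61 mm behind the grasp point.
Start: joints at [73.241, 5.22, 70.514, -0, 104.267, -3.249], TCP at [0.14, 0.583, 0.405] pointing down, gripper open.
Joint ranges: [-164.24, 164.24], [-49.07, 125.15], [9.68, 141.18], [-86.29, 266.29], [3.28, 154.24], [-151.56, 151.56]. Speed limits (degrees/s): [147.25, 147.25, 172.46, 180, 180, 180].

### API

Orientations are given as [roll, pitch, yaw] about the fixed x, y, z axes, in that order (R = Rz(yaw) Ry(pitch) Rx(roll)).
In Python, from station import r gives the robot as it stands. The module is installed in compiled form; this text tells all that it offers. Calls block until the motion is done:
- r.reach(position, orientation): joint-space move of the TCP to a pose.
- r.servo_line(position, rotation=None, speed=0.15): straight line of the TCP; rotation=None keeps the orientation; speed is the mean speed in m/s.
- r.move_joints(angles): joint-space move.
- r.let_go() and r.grab(squeeze=None): open the fingers fully, or close them until they stop; squeeze is the grip in N (None keeps the last).
- r.wait(seconds).
- r.inverse_kinematics(position, orientation): joint angles nearest the present ones, or None.
- r.sense(): the state.
- r.snapshot(name): name is "side" or "top" or "wrist"; returns a dict with "frame" (384x512x3 uint8, red, green, blue), "fx", "fy", "cx", "cy" (pixels), "R" (3x3) and "t" (3): a world point X has camera coordinates R X + t. Camera axes: x right, y down, z forward; pixel columns grow to the right and rows downward; lengths in m; the calibration is good to about 2 mm. The wrist camera is an equidistant fisheye: a pixel r from the principal point sees the ray r / f radians off the axis. A picture is of the moment at which its call begins. There is no depth.
A pose or a line that the arm cannot do raises r.IKError and nothing moves.
- r.hand_in(): hands the job in; it is judged then, once.
The state is a dict: "clock": time; "joints": joint angles; "joint_vel": joint speeds; "joint_torque": joint torques, N m; "tcp_pos": TCP position; "orientation": TCP orientation; "contact_force": force on the tool from outside, world axes, zero at the start; "torque": the same for the moment, N m; "opening": finger opening in m; "gripper_force": force on a finger pad.
Only numpy, scipy, OpenCV 4.12 (cv2) and the standard library are available. Lean on these libraries where they do the work, as an engineer would, in place of code of your own. Each camera call takes 0.05 s, during which the arm holds its last target. There are 200 camera calls.

## Working session

There is one attempt and no reset: what is moved stays moved. The work goes in short steps, each a Python script; the robot and the scene stay as the last script left them, time stands still between calls to the robot, and variables do not carry over. Pictures are saved under pics/ and viewed, at most 10 in all, crops included, and the job is handed in when it is done.

```bash
mkdir -p pics; python3 - <<'E'
from station import r
import cv2, numpy as np, pickle
d={}
for n in("top","side"):
    s=r.snapshot(n); d[n]=s
    cv2.imwrite(f"pics/{n}0.png",cv2.resize(s["frame"][:,:,::-1],None,fx=1.5,fy=1.5))
    print(n,s["fx"],s["cx"],s["cy"],np.array(s["R"]).round(3).tolist(),np.array(s["t"]).round(3))
pickle.dump(d,open("d0.pkl","wb"))
print(r.sense()["clock"])
E
```

```text
top 401.20363226804193 252.81765268977958 189.63837525457438 [[-0.016, -1.0, 0.02], [-0.992, 0.013, -0.126], [0.126, -0.022, -0.992]] [0.054 0.662 0.793]
side 352.2692055104153 254.67323325790332 193.27856766599044 [[-0.998, -0.063, -0.007], [-0.042, 0.739, -0.673], [0.048, -0.671, -0.74]] [0.649 0.093 0.846]
0.1
```

View pics/top0.png

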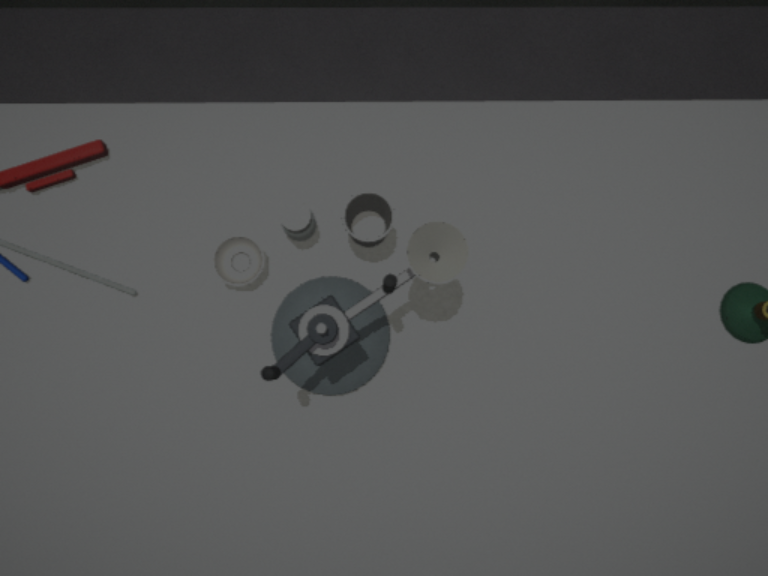

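View pics/side0.png

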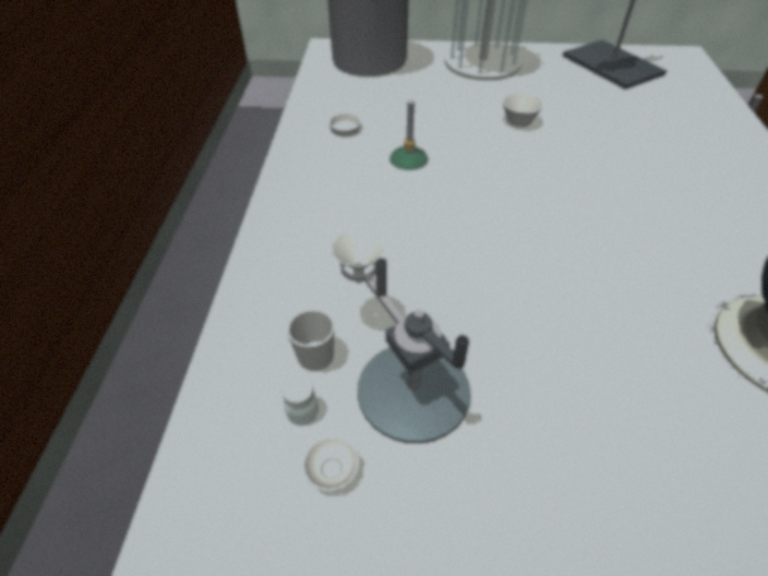

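The top view (1.5x) shows the foot at (331,335), the lever knob at (270,373), the handle at (390,284), the funnel at (437,252), the cup at (369,217), the jar at (298,222) and the dish at (240,262). The side view agrees. Next I'll enlarge both and compute positions.

```bash
cat > h.py <<'E'
import numpy as np, cv2
def ray(s,u,v):
    R=np.array(s["R"]);t=np.array(s["t"])
    d=R.T@np.array([(u-s["cx"])/s["fx"],(v-s["cy"])/s["fy"],1]);return -R.T@t,d
def onz(s,u,v,z):
    c,d=ray(s,u,v);return (c+d*(z-c[2])/d[2])
def proj(s,X):
    p=np.array(s["R"])@np.array(X)+np.array(s["t"]);return s["fx"]*p[0]/p[2]+s["cx"],s["fy"]*p[1]/p[2]+s["cy"]
E
python3 - <<'E'
import pickle,cv2,numpy as np
from h import *
d=pickle.load(open("d0.pkl","rb"));T=d["top"]
for n,u,v,z in[("foot",331,335,.018),("knobtop",269,373,.209),("handletop",390,281,.195),("funnelrim",437,252,.165),("cuprim",369,216,.075),("jar",297,216,.065),("dish",239,260,.026)]:
    print(n,onz(T,u/1.5,v/1.5,z).round(4))
f=T["frame"]; c=f[115:265,140:320]
c=cv2.convertScaleAbs(c,alpha=1.8)
a=cv2.resize(c,None,fx=4,fy=4,interpolation=cv2.INTER_CUBIC)
cv2.imwrite("pics/topc.png",a[:,:,::-1])
S=d["side"]["frame"][140:345,180:330]
cv2.imwrite("pics/sidec.png",cv2.resize(S,None,fx=2.9,fy=2.9,interpolation=cv2.INTER_CUBIC)[:,:,::-1])
E
```

```text
foot [0.5947 0.1126 0.018 ]
knobtop [0.5463 0.1685 0.209 ]
handletop [0.6468 0.0352 0.195 ]
funnelrim [ 0.6849 -0.0226  0.165 ]
cuprim [0.7516 0.0571 0.075 ]
jar [0.7552 0.1552 0.065 ]
dish [0.702  0.2414 0.026 ]
```

View pics/topc.png

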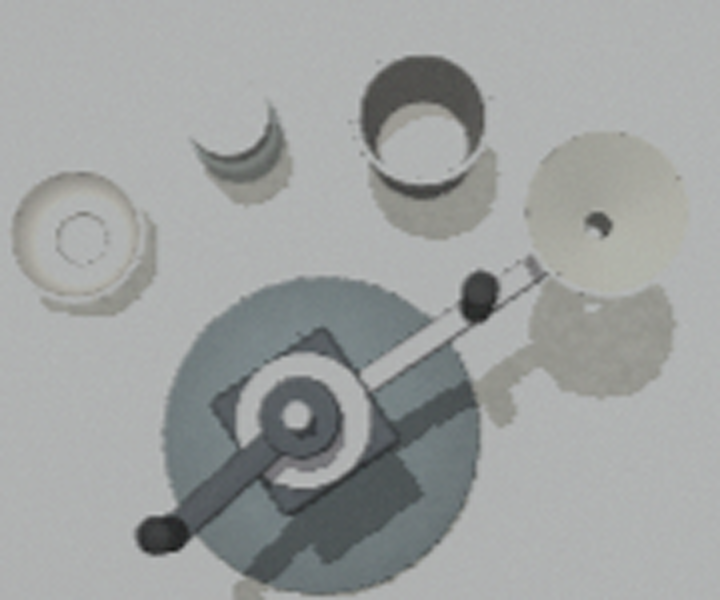

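The crop (4x, offset 140,115) shows the foot centred at (321,436), the cup rim at (423,120), the funnel rim at (608,214), the knob top at about (157,535) and the handle top at about (483,287).

```bash
python3 - <<'E'
import pickle
from h import *
d=pickle.load(open("d0.pkl","rb"));T=d["top"];S=d["side"]
P={}
for n,u,v,z in[("foot",321,436,.018),("posttop",297,415,.185),("knob",157,535,.209),("handle",483,287,.195),("funnel",608,214,.165),("cup",423,120,.075),("dish",77,237,.026)]:
    P[n]=onz(T,(u+.5)/4-.5+140,(v+.5)/4-.5+115,z)
for n in P:
    q=P[n][:2]-P["foot"][:2];print(n,P[n].round(4),np.hypot(*q).round(4),np.degrees(np.arctan2(q[1],q[0])).round(1),"side px*1.5",np.array(proj(S,P[n]))*1.5)
print(ray(T,0,0)[0])
# dark-mask blobs in side image, triangulate the top of each
g=S["frame"].max(2);m=(g<50).astype(np.uint8);m[:150]=0;m[:,:200]=0;m[:,340:]=0
k,l,st,ce=cv2.connectedComponentsWithStats(m)
for i in range(1,k):
    if st[i,4]>20: print(st[i],(ce[i]*1.5).round(1))
E
```

```text
foot [0.5941 0.1143 0.018 ] 0.0 0.0 side px*1.5 [414.76706593 384.45477505]
posttop [0.5959 0.1142 0.185 ] 0.0019 -2.4 side px*1.5 [418.48837615 312.17379373]
knob [0.5468 0.1693 0.209 ] 0.0725 130.7 side px*1.5 [461.66662418 337.53280936]
handle [0.6485 0.0345 0.195 ] 0.0966 -55.7 side px*1.5 [380.66070599 260.15195214]
funnel [ 0.6847 -0.0232  0.165 ] 0.1646 -56.6 side px*1.5 [358.68702018 246.19518566]
cup [0.7504 0.0584 0.075 ] 0.166 -19.7 side px*1.5 [312.08558626 326.24412832]
dish [0.7009 0.2423 0.026 ] 0.1667 50.2 side px*1.5 [331.9602386  460.35799175]
[0.55735412 0.06222449 0.86927261]
[303 231   6  13  34] [458.6 357.3]
```

View pics/sidec.png

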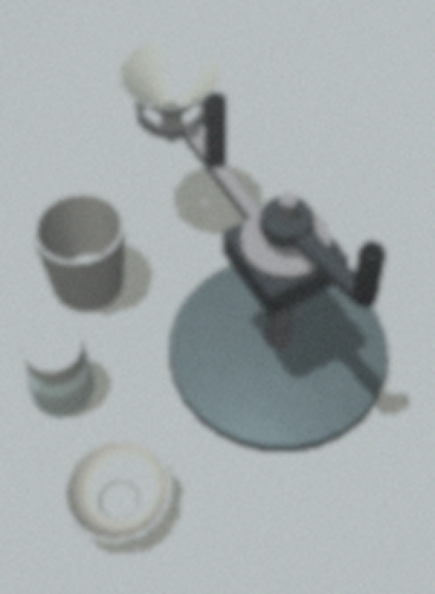

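Positions agree with the given geometry: radii 72.5, 96.6, 164.6 and 166 mm, and the side view matches. The lever is at about 131°, the arm at -56.3° and the cup at -19.8°. Next I'll grip the knob tangentially and slacken it.

```bash
cat >> h.py <<'E'
A=np.array([0.595,0.1143])
def pose(rad,deg,z,yaw0):   # TCP pose: fingers close tangentially at polar angle deg about the post
    a=np.radians(deg);return [*(A+rad*np.array([np.cos(a),np.sin(a)])),z+.163],[180,0,(deg+yaw0+180)%360-180]
def tang(s,deg):
    a=np.radians(deg);return float(np.dot(s["contact_force"][:2],[-np.sin(a),np.cos(a)]))
E
python3 - <<'E'
from station import r
from h import *
for y0 in(0,180):
    print(y0,[None if (q:=r.inverse_kinematics(*pose(.075,a,.191,y0))) is None else np.round(q).tolist() for a in(126,131,165,197)],
     [None if (q:=r.inverse_kinematics(*pose(.095,a,.175,y0))) is None else np.round(q).tolist() for a in(-56,-20)])
E
```

```text
0 [[14.0, 2.0, 79.0, 0.0, 99.0, -22.0], [14.0, 1.0, 80.0, 0.0, 99.0, -27.0], [11.0, -4.0, 85.0, 0.0, 99.0, -64.0], [6.0, -6.0, 86.0, 0.0, 99.0, -101.0]] [[0.0, 13.0, 69.0, -0.0, 98.0, 146.0], [4.0, 19.0, 62.0, -0.0, 99.0, 114.0]]
180 [None, None, [11.0, -4.0, 85.0, -0.0, 99.0, 116.0], [6.0, -6.0, 86.0, -0.0, 99.0, 79.0]] [[0.0, 13.0, 69.0, 0.0, 98.0, -34.0], [4.0, 19.0, 62.0, 0.0, 99.0, -66.0]]
```

Use yaw0=0 for the lever and 180 for the handle.

```bash
python3 - <<'E'
from station import r
from h import *
L=130.7
r.reach(*pose(.075,L,.27,0))
r.servo_line(pose(.075,L,.191,0)[0],speed=.12)
r.grab(15)
s=r.sense();print(s["clock"],s["opening"],np.round(s["contact_force"],1))
n=11
for i in range(1,n+1):
    a=L+i*6; p=pose(.075,a,.191+.004*np.radians(i*6),0)
    r.servo_line(p[0],p[1],speed=.04)
    s=r.sense();print(a,round(s["clock"],2),round(tang(s,a),1),np.round(s["contact_force"],1),round(s["opening"],4))
r.let_go()
p=pose(.075,a,.275,0);r.servo_line(p[0],speed=.15)
T=r.snapshot("top");cv2.imwrite("pics/t1.png",cv2.resize(cv2.convertScaleAbs(T["frame"][115:265,140:320],alpha=1.8),None,fx=4,fy=4)[:,:,::-1])
print(r.sense()["clock"])
E
```

```text
4.0917 0.015612254597591371 [-1.7 -1.6  1. ]
136.7 4.44 1.0 [-0.3 -1.  -0.5] 0.0157
142.7 4.79 0.3 [-0.  -0.3 -0.5] 0.0155
148.7 5.14 -0.6 [ 1.3 -0.1  0.1] 0.0153
154.7 5.49 -0.9 [ 1.9  0.1 -3. ] 0.0158
160.7 5.84 -4.6 [ 4.9  3.2 -2.5] 0.0156
166.7 6.19 -4.2 [ 5.3  3.1 -2.3] 0.0156
172.7 6.54 -3.0 [ 4.3  2.5 -3.7] 0.0155
178.7 6.89 -3.4 [ 3.9  3.4 -2.1] 0.0159
184.7 7.24 -4.0 [ 3.5  4.3 -3.1] 0.0158
190.7 7.59 -3.5 [ 3.4  4.2 -2.9] 0.0156
196.7 7.94 -2.9 [ 3.1  4.  -3.1] 0.0159
9.8583
```

```bash
python3 - <<'E'
from station import r
from h import *
H=-56.2
r.reach(*pose(.095,H,.29,180))
W=r.snapshot("wrist");T=r.snapshot("side")
a=cv2.resize(W["frame"],(512,384));b=T["frame"][140:345,180:330]
b=cv2.resize(b,(281,384))
cv2.imwrite("pics/w1.png",cv2.convertScaleAbs(np.hstack([a,b]),alpha=1.3)[:,:,::-1])
import pickle;pickle.dump((W,T),open("d1.pkl","wb"));print(r.sense()["clock"])
E
```

```text
11.0333
```

View pics/w1.png

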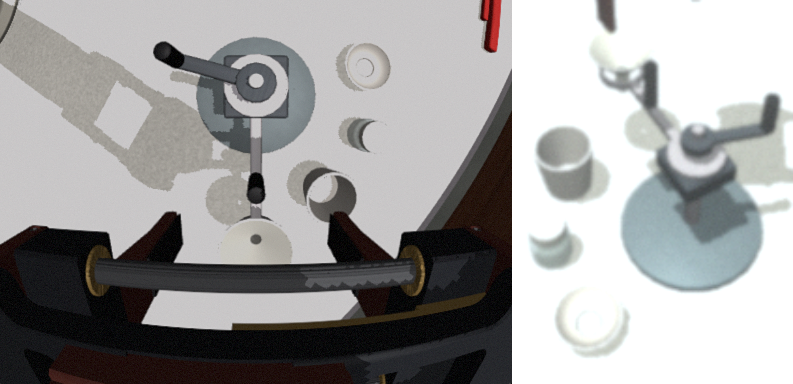

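The wrist view shows the lever swung well round (knob top about (163,50)). The handle (256,188) and post (256,80) are in line, and the cup rim centre is about (331,195). I'll cross-check the numbers from this view, then swing the arm.

```bash
cat >> h.py <<'E'
def wonz(s,u,v,z):
    x,y=(u-s["cx"])/s["fx"],(v-s["cy"])/s["fy"];th=np.hypot(x,y)
    R=np.array(s["R"]);d=R.T@np.array([x/th*np.sin(th),y/th*np.sin(th),np.cos(th)]);c=-R.T@np.array(s["t"])
    return c+d*(z-c[2])/d[2]
E
python3 - <<'E'
from station import r
from h import *
import pickle
W,_=pickle.load(open("d1.pkl","rb"))
for n,u,v,z in[("cup",331,195,.075),("post",256,80,.185),("foot",256,95.5,.018),("knob",163,50,.213),("handle",256,181,.195)]:
    p=wonz(W,u,v,z);q=p[:2]-A;print(n,p.round(4),np.hypot(*q).round(4),np.degrees(np.arctan2(q[1],q[0])).round(1))
E
```

```text
cup [0.7453 0.0626 0.075 ] 0.159 -19.0
post [0.5932 0.1156 0.185 ] 0.0022 144.5
foot [0.595  0.1139 0.018 ] 0.0004 -88.2
knob [0.5217 0.0953 0.213 ] 0.0757 -165.5
handle [0.6398 0.0464 0.195 ] 0.0814 -56.6
```

```bash
python3 - <<'E'
from station import r
from h import *
H=-56.2;G=-19.6
r.servo_line(pose(.095,H,.175,180)[0],speed=.12)
r.grab(12)
s=r.sense();print(s["clock"],s["opening"],np.round(s["contact_force"],1))
for a in np.linspace(H,G,7)[1:]:
    p=pose(.095,a,.175,180);r.servo_line(p[0],p[1],speed=.05)
    s=r.sense();print(round(a,1),round(s["clock"],2),round(tang(s,a),1),round(s["opening"],4))
r.wait(.3);r.let_go()
r.servo_line(pose(.095,G,.29,180)[0],speed=.15)
W=r.snapshot("wrist")
L=196
r.reach(*pose(.075,L,.275,0))
T=r.snapshot("top");S=r.snapshot("side")
a=cv2.resize(T["frame"][100:250,150:310],(400,375));b=cv2.resize(S["frame"][140:345,180:330],(274,375))
cv2.imwrite("pics/v2.png",cv2.convertScaleAbs(np.hstack([a,b]),alpha=1.4)[:,:,::-1])
cv2.imwrite("pics/w2.png",W["frame"][:,:,::-1])
import pickle;pickle.dump((W,T,S),open("d2.pkl","wb"));print(r.sense()["clock"])
E
```

```text
13.2417 0.015635136767875094 [ 0.3 -0.2 -0.1]
-50.1 13.59 1.0 0.0159
-44.0 13.94 1.4 0.016
-37.9 14.29 -0.4 0.0158
-31.8 14.64 0.9 0.0157
-25.7 14.99 0.9 0.0158
-19.6 15.34 0.3 0.0157
18.5833
```

View pics/v2.png

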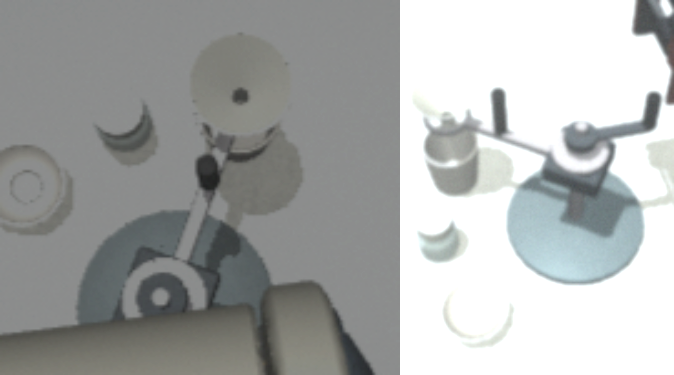

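View pics/w2.png

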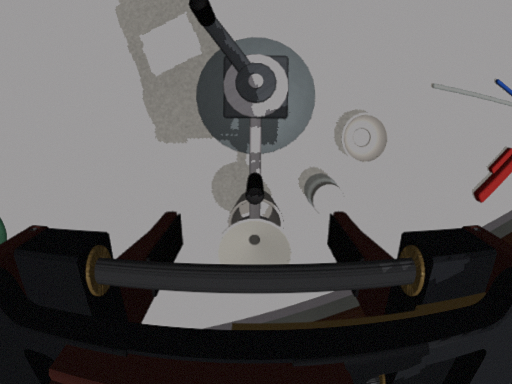

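The funnel sits over the cup in both views. In the wrist view the cup's sides are at about 229 and 284 and the arm is at about 255. I'll zoom in once for the lateral offset.

```bash
python3 - <<'E'
import pickle
from h import *
W,T,S=pickle.load(open("d2.pkl","rb"))
c=cv2.resize(cv2.convertScaleAbs(W["frame"][170:270,210:300],alpha=1.3),None,fx=6,fy=6,interpolation=cv2.INTER_CUBIC)
cv2.imwrite("pics/w2c.png",c[:,:,::-1])
p=onz(T,150+240/2.5,100+85.5/2.5,.165);q=p[:2]-A;print(p,np.hypot(*q),np.degrees(np.arctan2(q[1],q[0])))
E
```

```text
[0.74767395 0.05744542 0.165     ] 0.16291647271969945 -20.4249359867407
```

View pics/w2c.png

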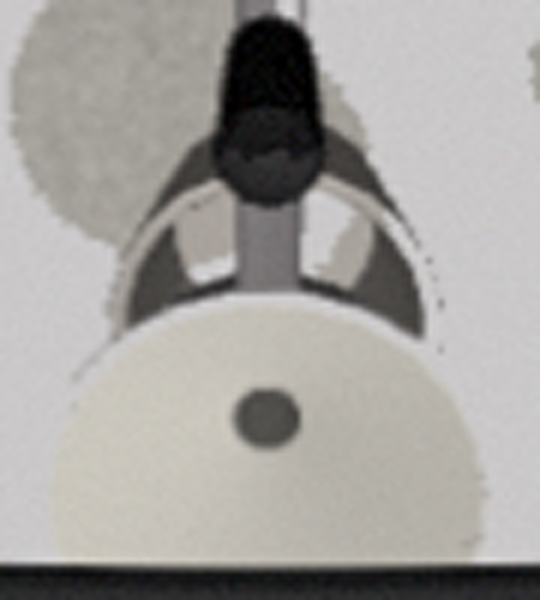

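The spout is within about 2 mm of the cup centre. Now I'll tighten, watching the force.

```bash
python3 - <<'E'
from station import r
from h import *
L=195.3
z=lambda a:.191+.004*np.radians(max(a-130,0))
r.reach(*pose(.075,L,.275,0))
r.servo_line(pose(.075,L,z(L),0)[0],speed=.12)
r.grab(35)
f=[*np.linspace(L,135,11)[1:],*np.arange(133.5,115,-1.5)]
for a in f:
    p=pose(.075,a,z(a),0);r.servo_line(p[0],p[1],speed=.04 if a>134 else .015)
    s=r.sense();t=tang(s,a);c=np.array(s["tcp_pos"])[:2]-A
    print(round(a,1),round(np.degrees(np.arctan2(c[1],c[0])),2),round(s["clock"],2),round(t,1),np.round(s["contact_force"],1),round(s["opening"],4))
    if a<134 and t>24: break
r.wait(.3);s=r.sense();print(tang(s,a))
E
```

```text
189.3 -170.52 21.1 3.3 [ 0.7 -3.2  0.6] 0.0155
183.2 -176.6 21.45 3.6 [ 0.3 -3.6  0.8] 0.0154
177.2 177.32 21.8 3.5 [-0.3 -3.5  0.7] 0.0154
171.2 171.25 22.15 4.0 [-1.6 -3.8  1.6] 0.0155
165.2 165.19 22.5 3.1 [-3.  -2.4  0.8] 0.0154
159.1 159.14 22.85 3.9 [-4.  -2.6  1.8] 0.0152
153.1 153.14 23.2 4.1 [-4.7 -2.2  1.6] 0.0155
147.1 147.25 23.55 5.8 [-5.9 -3.1  3.2] 0.0154
141.0 141.24 23.9 5.9 [-5.5 -3.1  2.7] 0.0151
135.0 135.2 24.25 5.1 [-5.8 -1.4  3.1] 0.0154
133.5 133.84 24.53 6.8 [-6.5 -3.1  2.9] 0.0153
132.0 132.34 24.82 8.0 [-7.5 -3.6  3.8] 0.0156
130.5 130.86 25.1 7.8 [-7.  -3.8  2.6] 0.0155
129.0 129.36 25.38 8.3 [-7.6 -3.8  2.8] 0.0152
127.5 128.1 25.67 10.0 [-8.8 -5.   4.6] 0.0155
126.0 127.15 25.95 15.7 [-13.8  -7.7   5.4] 0.0154
124.5 126.25 26.23 20.9 [-18.  -10.7   6.9] 0.0156
123.0 125.32 26.52 26.9 [-22.9 -14.    9.1] 0.0156
26.79588809100544
```

The force climbs steadily from about 127.5°, so the lever is at the hard stop. Release and look.

```bash
python3 - <<'E'
from station import r
from h import *
a=127.5;p=pose(.075,a,.191,0)
r.servo_line(p[0],p[1],speed=.03)   # unload, still touching stop
print(tang(r.sense(),a))
r.let_go();p=pose(.075,a,.29,0);r.servo_line(p[0],speed=.15)
r.reach(*pose(.095,-19.6,.29,180));W=r.snapshot("wrist")
r.reach([.14,.5,.405],[180,0,77])
T=r.snapshot("top");print(r.sense()["clock"])
a=cv2.resize(T["frame"][105:265,140:300],(400,400));b=cv2.resize(W["frame"][170:270,210:300],(360,400))
cv2.imwrite("pics/v3.png",cv2.convertScaleAbs(np.hstack([a,b]),alpha=1.5)[:,:,::-1])
import pickle;pickle.dump((W,T),open("d3.pkl","wb"))
E
```

```text
10.256009775553647
32.45
```

View pics/v3.png

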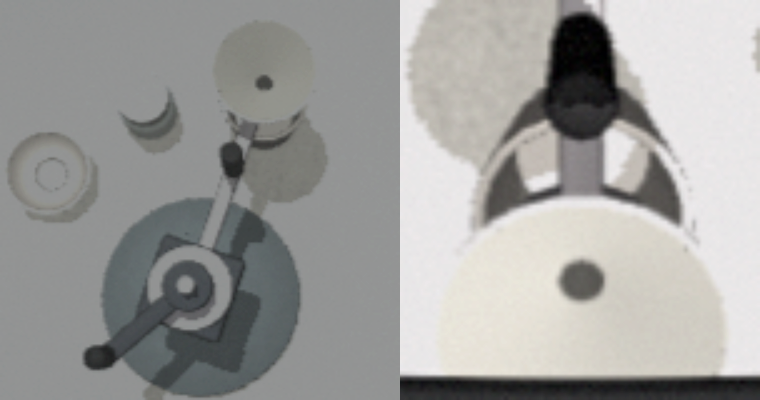

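Spout is within about 1.5 mm of the cup centre, and the bystanders haven't moved. One quick numeric check of the lever angle: I'll compare the knob blob before and after.

```bash
python3 - <<'E'
import pickle
from h import *
for T in(pickle.load(open("d0.pkl","rb"))["top"],pickle.load(open("d3.pkl","rb"))[1]):
    g=T["frame"].max(2);m=(g<40).astype(np.uint8);m[:235]=0;m[265:]=0;m[:,:165]=0;m[:,195:]=0
    k,l,st,ce=cv2.connectedComponentsWithStats(m);i=1+st[1:,4].argmax()
    p=onz(T,*ce[i],.19);q=p[:2]-A;print(st[i,4],ce[i],np.hypot(*q),np.degrees(np.arctan2(q[1],q[0])))
E
```

```text
90 [180.62222222 248.21111111] 0.07331294907123498 131.20608117624883
94 [179.65957447 247.4893617 ] 0.07374779766869076 129.66891237125344
```

```bash
python3 -c "
from station import r
print(r.hand_in())"
```

```text
the job is handed in; nothing more can be done
None
```

The job is handed in at about 32 s of the 64 s. I slackened the lever by about 64°, swung the spout to within about 2 mm of the cup's centre, and turned the lever back to its hard stop. I then let go and moved the gripper clear, and the last pictures show the cup, dish and jar still standing where they were.

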